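# Close the bench gauge onto the centrifuge sleeve

## Task

Check the size of the centrifuge tube adapter, the plain aluminium sleeve that is hollow all the way through. Stand it upright on the slide gauge's base plate between the two jaws, let go of it, then slide the moving jaw along its rail until the sleeve is held in contact by both jaws, gently enough that the moving jaw stays square to the rail, and leave it closed like that.

Things in the scene. Friction and masses are not known exactly. Their poses are not given: they have to be found in the camera images.
- sleeve: Hollow aluminium sleeve standing upright on the bench: outside diameter 44 mm, bore 30 mm right through (seen from above), 70 mm high, 140 g. Origin at the centre of its underside, z up its axis. At least 110 mm from it, centre to centre, stand two plain aluminium parts not wanted: a solid rod 30 mm in diameter, 70 mm high, and a solid block 38 x 38 x 60 mm.
- gauge: Slide gauge, a big bench caliper bolted down. Origin at the centre of its base plate's underside, z up. Dark steel base 170 (x) x 280 (y) x 10 mm thick. Rail along y at x = +60 mm, 30 mm high. Both jaws are 12 mm steel plates from the rail to x = -30 mm, upper edges 42 mm above the bench (carriage block too). The sleeve belongs between them, its axis at x = 0, give or take 20 mm.
- fixed_face (a point): Middle of the top edge of the fixed jaw's flat measuring face, 42 mm above the bench: x = 0, y = -60 mm in the gauge's frame, axes as the gauge's. The face looks to +y, towards the moving jaw. A small steel block, 42 mm high, backs this jaw at the rail.
- jaw: Moving jaw. Origin at bench level under its thumb tab: gauge x = +60 mm, y = +55 to +80 at the start. Tab: upright plate 30 (x) x 14 mm (y), free from 42 to 87 mm high, to pinch or push. It slides to -y (2 N friction) and stays put. Its face is 6 mm to -y of the origin, so it meets the sleeve at y = -10. It gives about a vertical axis at the tab: pressing the sleeve cocks it 1 degree per N.
Not all that is in view belongs to the job. Leave any black look-alike of the sleeve alone.

How it is judged:
On the way, in this order (a step that is already met when the one before it is completed fails the run):
1. the sleeve stands upright on the base plate between the open jaws, let go (x of sleeve in the frame of gauge between -0.025 and 0.025 m and y of sleeve in the frame of gauge above -0.042 m and y of sleeve in the frame of jaw below -0.024 m and z of sleeve in the frame of gauge below 0.014 m and angle between sleeve's own z axis and vertical below 0.17 rad and contact force between the fingers and sleeve below 0.1 N), for 0.2 s.
2. the sleeve is pressed between the fixed and the moving jaw, the moving jaw within 10 degrees of square (contact force between jaw and sleeve above 0.3 N and y of sleeve in the frame of gauge below -0.034 m and y of jaw in the frame of gauge below -0.006 m and angle between the y axis of jaw and the y axis of gauge, either way round below 0.175 rad), for 0.2 s.
At the end, for the whole second after the job is handed in: The sleeve stands upright (within 10 degrees) and at rest on the base plate, its axis within 30 mm of the gauge's x = 0, between the jaws; the moving jaw is closed onto it (no more than 4 mm of total play between the jaws and the sleeve) and square to the rail within 10 degrees (x of sleeve in the frame of gauge between -0.03 and 0.03 m and y of sleeve in the frame of gauge between -0.044 and -0.033 m and z of sleeve in the frame of gauge below 0.014 m and angle between sleeve's own z axis and vertical below 0.17 rad and y of jaw in the frame of gauge below -0.006 m and angle between the y axis of jaw and the y axis of gauge, either way round below 0.175 rad and linear speed of sleeve below 0.02 m/s); the robot touches nothing.
It fails at once if the moving jaw is cocked more than 15 degrees out of square (angle between the y axis of jaw and the y axis of gauge, either way round above 0.262 rad).
It also fails if it takes over 48 s, if anything falls off the work surface, if the arm or the gripper's body presses on something with over 40 N, if the wrist force passes 120 N, or if a joint passes its speed limit or range.

## Robot

A 7-joint arm with a two-finger parallel gripper is mounted at the origin on the work surface. World frame = base frame: x ahead of the robot, y to its left, z up, the work surface at z = 0. Lengths are in m, angles in rad, forces in N, time in s.
With the tool pointing down it reaches from about 0.35 to 0.9 m from the base axis. Payload 19.9 kg.
Tool frame: the origin (TCP) lies midway between the tips of the shut fingers; the grasp point (between the pads) lies 19 mm behind it; y points along the fingers, z is the direction in which the jaws open and shut, and the axes are right-handed (so a half turn about y gives the same grasp; the last joint's range is limited). The gripper opens to 85 mm and grips with 20 to 120 N. Pads are 22 mm wide; open, the fingers measure 114 mm over their backs; the gripper's body (76 mm by 85 mm) begins 54 mm behind the grasp point. The pads swing forward as they close: fully open they stand 13 mm farther back than shut.
Start: joints at [1.115, 0.417, -0.01, 1.614, 0.005, 1.111, -0.053], TCP at [0.252, -0.572, 0.231] pointing down, gripper open.
Joint ranges: [-2.81, 2.81], [-0.39, 2.02], [-1.27, 1.25], [0.06, 2.57], [-1.19, 4.33], [0.19, 2], [-2.82, 2.82]. Speed limits (rad/s): [1.89, 1.89, 2.39, 2.39, 3.01, 3.01, 3.01].

## Interface

Orientations are given as a unit quaternion [w, x, y, z].
In Python, from plant import * gives the robot as it stands.
- The arm moves only by the tool move_arm, never from a script. Its argument "deltas" is a list of rows, each a list of 3 entries, a list of its own where there are three numbers: the opening, from 0 (shut) to 1 (fully open), then the shift along the tool's x, y, z in m, then the turn about the tool's y in degrees. In form: [[claw, [x, y, z], spin], ...]. A call has 1 to 5 rows; each row is the pose to reach, as a shift and turn from the pose measured when the call began, along the tool's axes at that moment; what a row does not reach only later rows make up. A row lasts 1/12 s, in which the tool goes at most 41.7 mm and 7.16 degrees, less where a joint would pass 70% of its speed; a pose out of reach is approached as far as the arm can. A call with a gripper value outside its range is refused whole. The fingers move at their own pace and stop on an object; "squeeze" is the grip in N (left out, the last holds). Time passes only in rows, so rows that repeat a pose let the fingers close. It gives the time, the measured TCP pose, the force and the opening at its end, in the units of the state.
- state(): the state, without advancing time (a new reading comes with each control period).
- snapshot(name): name is "scene" or "top"; returns the picture (384x512x3 uint8, red, green, blue); there is no depth.
- calibration(name): a dict with "intrinsics" (3x3 intrinsics, pixels), "k1" (the pictures are not rectified: a ray, as slopes to the right and down, at radius r is drawn at 1 + k1 r^2 times it, then the intrinsics apply), "extrinsics" (4x4, takes a point from camera to world coordinates). Camera axes: x right, y down, z forward; pixel columns grow to the right and rows downward; lengths in m; the calibration is good to about 2 mm. A picture is of the moment at which its call begins. calibration takes no time and is no camera call.
- close_job(): hands the job in, once; it reports no verdict.
Trained networks look in the newest picture that a camera, given by its name, has taken for a name from the list of things; names that differ only in an ending like _2 or _b are one class to them, and where a whole thing is asked for, a point or a joint stands for the part that bears it (a point fixed in the world has none). Each returns a list of dicts, best first, with "p" (0 to 1); they miss things now and then, are a little off and sometimes report something else, mostly with a low value. They report only what shows in the picture. A call takes as long as a camera call. They do not tell look-alikes from the thing itself.
- search_frame(name, camera): "xyz" ([x, y, z] in m, in world coordinates, good to about 4 mm: the middle of the surface that is visible of it).
- cut_out(name, camera): "region" (384x512 bool, what is visible of it).
- mark_of(name, camera): "xyz" ([x, y, z] in m, in world coordinates, good to about 4 mm: a listed point, or the origin of a listed thing).
The state is a dict: "clock": time; "q": joint angles; "dq": joint speeds; "joint_torque": joint torques, N m; "position": TCP position; "eef_rot": TCP orientation; "ft_force": force on the tool from outside, world axes, zero at the start; "moment": the same for the moment, N m; "gripper_width": finger opening in m.
Only numpy, scipy, OpenCV 4.12 (cv2) and the standard library are available. Lean on these libraries where they do the work, as an engineer would, in place of code of your own. Each camera call takes 0.05 s, during which the arm holds its last target.

## Working session

There is one attempt and no reset: what is moved stays moved. The work goes in short steps, Python scripts to look and compute and a tool call to move; the robot and the scene stay as the last step left them, time stands still between calls to the robot, and variables do not carry over. Pictures are saved under pics/ and viewed, and the job is handed in when it is done.

Besides the shell and the picture viewer there is one more tool, called after "Call:" by a JSON object that holds its "name" and its "arguments". move_arm: Moves the arm, as the interface text tells. Its arguments: {"type":"object","properties":{"deltas":{"type":"array"},"squeeze":{"type":"number"}},"required":["deltas"]}

```bash
mkdir -p pics; ls
cat > h.py <<'E'
from plant import *
import numpy as np, cv2
def save(cam,name,img=None):
    im=snapshot(cam) if img is None else img
    cv2.imwrite('pics/'+name,cv2.cvtColor(im,cv2.COLOR_RGB2BGR)); return im
E
python3 - <<'E'
from h import *
save('scene','s0.png');save('top','t0.png')
for n in ['sleeve','gauge','fixed_face','jaw']:
    for c in ['scene','top']:
        f=search_frame if n in('sleeve',) else mark_of
        try: print(n,c,[(np.round(d['xyz'],3).tolist(),round(d['p'],2)) for d in f(n,c)])
        except Exception as e: print(n,c,e)
for c in ['scene','top']:
    k=calibration(c);print({a:np.round(b,4).tolist() for a,b in k.items()})
s=state();print(s['clock'],s['position'],s['eef_rot'],s['gripper_width'])
E
```

```text
pics
sleeve scene [([0.624, -0.1, 0.049], 0.9), ([0.608, -0.28, 0.047], 0.77), ([0.532, -0.281, 0.051], 0.64), ([0.615, -0.183, 0.051], 0.61)]
sleeve top [([0.606, -0.193, 0.06], 0.92), ([0.61, -0.104, 0.066], 0.75), ([0.6, -0.29, 0.054], 0.73), ([0.524, -0.284, 0.054], 0.57)]
gauge scene [([0.527, 0.223, 0.001], 0.7)]
gauge top [([0.526, 0.224, 0.0], 0.84)]
fixed_face scene [([0.506, 0.161, 0.045], 0.74)]
fixed_face top [([0.506, 0.167, 0.047], 0.81)]
jaw scene [([0.601, 0.271, -0.006], 0.92)]
jaw top [([0.604, 0.27, 0.004], 0.81)]
{'intrinsics': [[354.9902, 0.0, 266.1543], [0.0, 354.9902, 190.206], [0.0, 0.0, 1.0]], 'k1': -0.0161, 'extrinsics': [[-0.5456, 0.6025, -0.5825, 1.0455], [0.8378, 0.4087, -0.362, 0.3131], [0.0199, -0.6856, -0.7278, 0.7033], [0.0, 0.0, 0.0, 1.0]]}
{'intrinsics': [[396.3493, 0.0, 251.2644], [0.0, 396.3493, 201.0297], [0.0, 0.0, 1.0]], 'k1': -0.0625, 'extrinsics': [[0.0074, -0.9977, 0.0672, 0.473], [-0.9999, -0.0069, 0.0076, 0.0027], [-0.0072, -0.0672, -0.9977, 0.9018], [0.0, 0.0, 0.0, 1.0]]}
0.5 [ 0.25188891 -0.57197606  0.23123434] [ 0.1455939  -0.14563223  0.69198501 -0.69191793] 0.08572608434399275
```

View pics/t0.png

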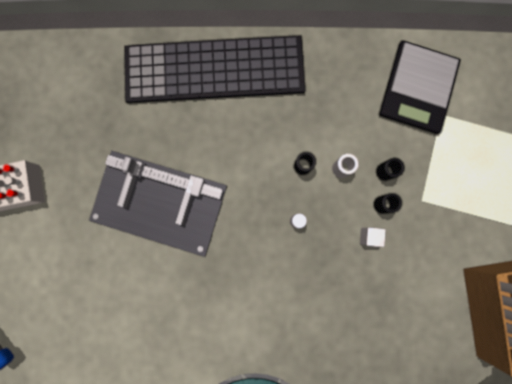

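View pics/s0.png

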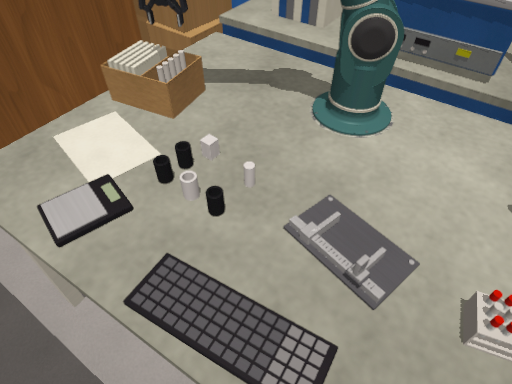

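Run:
```python
import cv2
a=cv2.imread('pics/t0.png')[110:280,270:430]; cv2.imwrite('pics/t0c.png',cv2.resize(a,None,fx=3.5,fy=3.5,interpolation=2))
a=cv2.imread('pics/t0.png')[100:260,60:250]; cv2.imwrite('pics/t0g.png',cv2.resize(a,None,fx=3.5,fy=3.5,interpolation=2))
```

```text
(no output)
```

View pics/t0c.png

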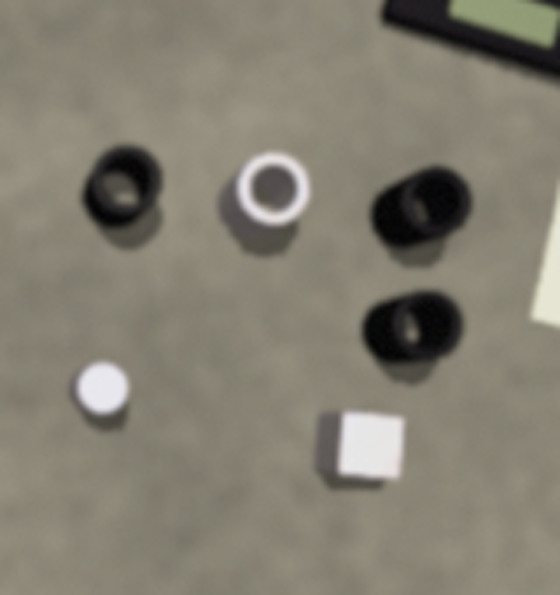

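View pics/t0g.png

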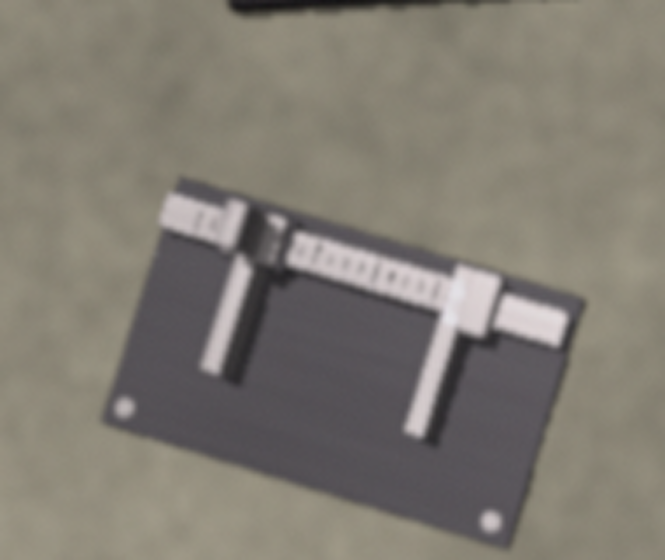

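The candidates in the top picture are a bright hollow ring at (348,164), three black tubes at (305,163), (390,169) and (388,204), a solid rod at (299,221) and a solid block at (375,238). Only the ring is both aluminium and hollow with the bench visible through its bore, and the crop confirms it, so that is the sleeve. The rail is on the far side of the gauge (+x). The moving jaw is the left one, with its tab at about (134,168).

```bash
cat >> h.py <<'E'
from scipy.spatial.transform import Rotation as Ro
from scipy.optimize import least_squares
def ray2(cam,uv,z):
    k=calibration(cam);K=k['intrinsics'];T=np.array(k['extrinsics'])
    n=cv2.undistortPoints(np.array(uv,float).reshape(-1,1,2),np.array(K),np.array([k['k1'],0,0,0.])).reshape(-1,2)
    d=np.c_[n,np.ones(len(n))]@T[:3,:3].T;o=T[:3,3]
    return o+d*((z-o[2])/d[:,2])[:,None]
def proj(cam,P):
    k=calibration(cam);T=np.linalg.inv(np.array(k['extrinsics']))
    p,_=cv2.projectPoints(np.array(P,float).reshape(-1,1,3),cv2.Rodrigues(T[:3,:3])[0],T[:3,3],np.array(k['intrinsics']),np.array([k['k1'],0,0,0.]))
    return p.reshape(-1,2)
def tool():
    s=state();w,x,y,z=s['eef_rot'];return s,Ro.from_quat([x,y,z,w]).as_matrix()
E
python3 - <<'E'
from h import *
s,R=tool();print('R',R.round(3).tolist(),np.linalg.norm(s['eef_rot']))
top=cv2.cvtColor(cv2.imread('pics/t0.png'),4);
# bright blobs at sleeve
for cam,f,c in [('top','t0',(348,164)),('scene','s0',(190,185))]:
    g=cv2.imread(f'pics/{f}.png',0);x,y=c
    m=np.zeros_like(g);m[y-20:y+20,x-20:x+20]=(g[y-20:y+20,x-20:x+20]>(150))*255
    cs,_=cv2.findContours(m,0,1)
    cc=max(cs,key=cv2.contourArea);e=cv2.fitEllipse(cc);print(cam,e)
    if cam=='top': print(ray2('top',[e[0]],0.07))
pts=np.array([(180,180),(105,422),(510,545),(583,300)])/3.5+[60-.36,100-.36]
W=ray2('top',pts,.01);print(W.round(4).tolist(),W.mean(0))
L=np.array([[.085,.14],[-.085,.14],[-.085,-.14],[.085,-.14]])
def f(p):
    c,s_=np.cos(p[2]),np.sin(p[2]);return (L@np.array([[c,s_],[-s_,c]])+p[:2]-W[:,:2]).ravel()
r=least_squares(f,[.53,.22,-.3]);print(r.x,np.degrees(r.x[2]),r.fun.round(4))
p=r.x;c,s_=np.cos(p[2]),np.sin(p[2])
for cam in['top','scene']:
    k=4 if cam=='top' else 3
    im=cv2.imread(f'pics/{cam[0]}0.png');im=cv2.resize(im,None,fx=4,fy=4,interpolation=2)
    def line(P,col):
        P=np.array(P,float);Q=P.copy();Q[:,0]=p[0]+c*P[:,0]-s_*P[:,1];Q[:,1]=p[1]+s_*P[:,0]+c*P[:,1]
        q=(proj(cam,Q)+.5)*4-.5
        cv2.polylines(im,[q.round().astype(int)],True,col,1)
    line([[.085,.14,.01],[-.085,.14,.01],[-.085,-.14,.01],[.085,-.14,.01]],(0,255,0))
    line([[-.03,-.06,.042],[-.03,-.072,.042],[.06,-.072,.042],[.06,-.06,.042]],(0,0,255))
    for y in(.065,):
        line([[-.03,y-.006,.042],[-.03,y+.006,.042],[.06,y+.006,.042],[.06,y-.006,.042]],(255,0,0))
        line([[.045,y-.007,.087],[.075,y-.007,.087],[.075,y+.007,.087],[.045,y+.007,.087]],(0,255,255))
    q=(proj(cam,[[*p[:2],.02]])[0]*4).astype(int)
    cv2.imwrite(f'pics/{cam}_fit.png',im[max(q[1]-280,0):q[1]+280,max(q[0]-350,0):q[0]+350])
E
```

```text
R [[-0.915, -0.0, 0.403], [-0.403, 0.0, -0.915], [0.0, -1.0, -0.0]] 1.0
top ((348.0126037597656, 162.9886932373047), (20.040843963623047, 20.853260040283203), 130.67498779296875)
[[ 0.61128898 -0.1957119   0.07      ]]
scene ((189.5489959716797, 184.67669677734375), (40.47406005859375, 47.38641357421875), 29.134004592895508)
[[0.646, 0.333, 0.01], [0.4866, 0.3775, 0.01], [0.4103, 0.1115, 0.01], [0.5681, 0.0665, 0.01]] [0.52775363 0.22210165 0.01      ]
[ 0.52775363  0.22210165 -0.28006389] -16.04647908137871 [ 0.0022  0.0002 -0.0019  0.0026 -0.0029 -0.0004  0.0026 -0.0024]
```

View pics/top_fit.png

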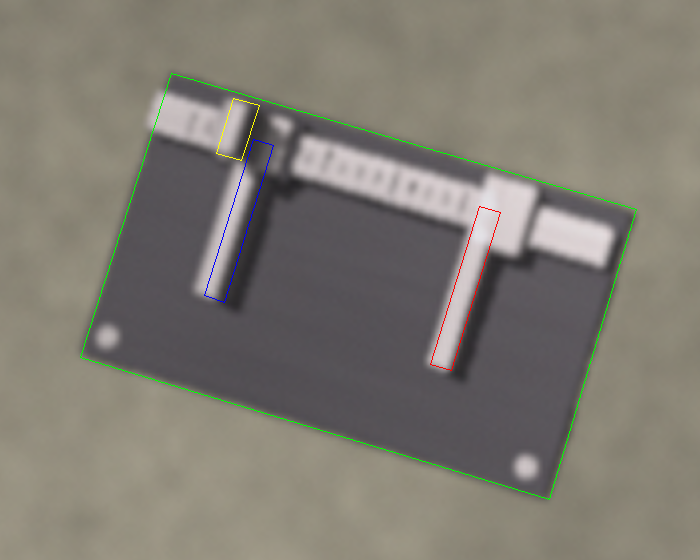

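View pics/scene_fit.png

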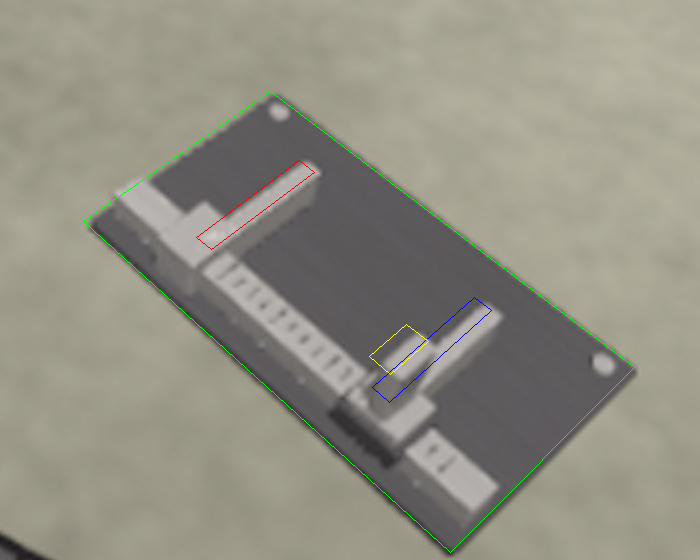

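```bash
cat >> h.py <<'E'
G=np.array([.5278,.2221]);YAW=np.radians(-16.05)
GX=np.array([np.cos(YAW),np.sin(YAW)]);GY=np.array([-np.sin(YAW),np.cos(YAW)])
def g2w(x,y): return G+x*GX+y*GY
def goto(x,y,z):
    s,R=tool();d=np.array([x,y,z])-s['position']
    a=np.degrees(YAW-np.arctan2(R[1,2],R[0,2]));a=(a+180)%360-180
    print('t',round(s['clock'],2),'pos',s['position'].round(4),'w',round(s['gripper_width'],4),'F',np.round(s['ft_force'],2),'-> delta',(R.T@d).round(4),'spin',round(-a,2),'tilt',R[2,1].round(4))
def gtool():
    s,R=tool();d=s['position'][:2]-G;print('gauge tcp',round(d@GX,4),round(d@GY,4),s['position'][2].round(4),'Fgy',round(s['ft_force'][:2]@GY,2),'w',round(s['gripper_width'],4),'t',round(s['clock'],2))
E
python3 - <<'E'
from h import *
goto(.611,-.195,.15)
im=cv2.resize(cv2.imread('pics/s0.png'),None,fx=4,fy=4,interpolation=2)
t=np.linspace(0,2*np.pi,60)
for r,z in((.022,.07),(.015,.07),(.022,0)):
    q=proj('scene',np.c_[.611+r*np.cos(t),-.1955+r*np.sin(t),0*t+z]);cv2.polylines(im,[((q+.5)*4-.5).round().astype(int)],True,(0,0,255),1)
cv2.imwrite('pics/sfit.png',im[600:900,600:950])
E
```

```text
t 0.5 pos [ 0.2519 -0.572   0.2312] w 0.0857 F [ 0.85 -0.04  0.87] -> delta [-0.4806  0.0812 -0.2003] spin -50.18 tilt -1.0
```

View pics/sfit.png

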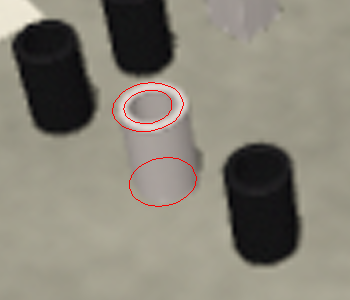

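The overlay in the scene crop agrees with the sleeve to about 1 px, so the pose is good to roughly 2 mm. Moving above the sleeve.

Call:
{"name": "move_arm", "arguments": {"deltas": [[1, [-0.48, 0.03, -0.2], -36], [1, [-0.48, 0.03, -0.2], -36], [1, [-0.48, 0.03, -0.2], -36], [1, [-0.48, 0.03, -0.2], -36], [1, [-0.48, 0.03, -0.2], -36]]}}

```text
clock: 0.92
position: [0.3964, -0.4198, 0.2194]
eef_rot: [-0.353, 0.353, -0.612, 0.613]
ft_force: [0.7, -0.6, 0.9]
gripper_width: 0.0854
```

```bash
python3 -c "
from h import *
goto(.610,-.195,.15)"
```

```text
t 0.92 pos [ 0.3964 -0.4198  0.2194] w 0.0854 F [ 0.68 -0.57  0.88] -> delta [-0.3016  0.0694  0.0721] spin -14.03 tilt -1.0
```

Call:
{"name": "move_arm", "arguments": {"deltas": [[1, [-0.302, 0.069, 0.072], -14], [1, [-0.302, 0.069, 0.072], -14], [1, [-0.302, 0.069, 0.072], -14], [1, [-0.302, 0.069, 0.072], -14], [1, [-0.302, 0.069, 0.072], -14]]}}

```text
clock: 1.33
position: [0.5363, -0.2722, 0.1742]
eef_rot: [-0.425, 0.425, -0.565, 0.565]
ft_force: [-0.6, -1.3, 0.2]
gripper_width: 0.0856
```

```bash
python3 -c "
from h import *
goto(.610,-.195,.15)"
```

```text
t 1.33 pos [ 0.5363 -0.2722  0.1742] w 0.0856 F [-0.59 -1.3   0.25] -> delta [-0.0946  0.0242  0.0494] spin -0.05 tilt -1.0
```

Call:
{"name": "move_arm", "arguments": {"deltas": [[1, [-0.0946, 0.024, 0.0494], 0], [1, [-0.0946, 0.024, 0.0494], 0], [1, [-0.0946, 0.024, 0.0494], 0], [1, [-0.0946, 0.024, 0.0494], 0], [1, [-0.0946, 0.024, 0.0494], 0]]}}

```text
clock: 1.75
position: [0.6106, -0.1932, 0.1495]
eef_rot: [0.426, -0.426, 0.565, -0.564]
ft_force: [-0.4, -0.8, 0.4]
gripper_width: 0.0855
```

```bash
python3 -c "
from h import *
goto(.610,-.195,.03);save('top','t1.png');save('scene','s1.png')"
```

```text
t 1.75 pos [ 0.6106 -0.1932  0.1495] w 0.0855 F [-0.41 -0.79  0.38] -> delta [ 1.900e-03  1.195e-01 -1.000e-04] spin 0.11 tilt -1.0
```

View pics/s1.png

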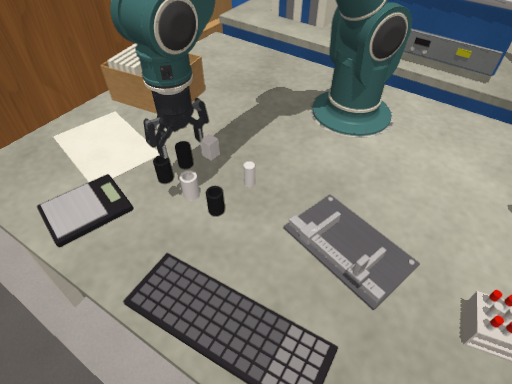

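Call:
{"name": "move_arm", "arguments": {"deltas": [[1, [0.002, 0.04, 0], 0], [1, [0.002, 0.07, 0], 0], [1, [0.002, 0.1, 0], 0], [1, [0.002, 0.12, 0], 0], [1, [0.002, 0.12, 0], 0]]}}

```text
clock: 2.27
position: [0.6061, -0.1989, 0.0265]
eef_rot: [0.423, -0.426, 0.567, -0.565]
ft_force: [-0.8, 0.8, 0.3]
gripper_width: 0.0853
```

```bash
python3 -c "
from h import *
goto(.610,-.195,.03);a=save('scene','s2.png');b=a[80:240,90:290];save('',  's2c.png',cv2.resize(b,None,fx=3,fy=3,interpolation=2))"
```

```text
t 2.27 pos [ 0.6061 -0.1989  0.0265] w 0.0853 F [-0.82  0.78  0.29] -> delta [-0.0049 -0.0035  0.0026] spin -0.21 tilt -1.0
```

View pics/s2c.png

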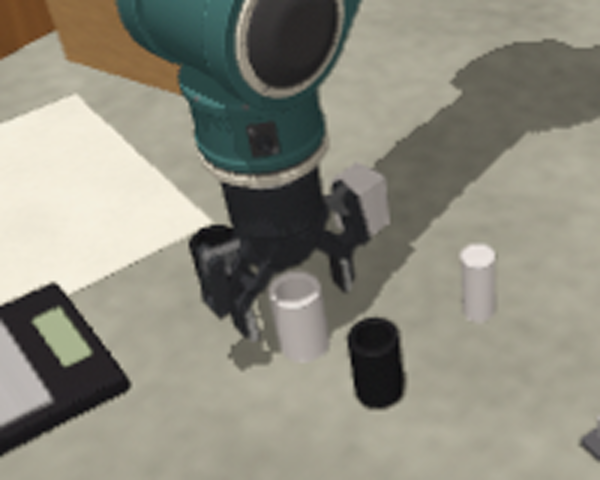

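Call:
{"name": "move_arm", "arguments": {"deltas": [[1, [-0.005, -0.003, 0.003], 0], [1, [-0.005, -0.003, 0.003], 0], [1, [-0.005, -0.003, 0.003], 0]]}}

```text
clock: 2.57
position: [0.6129, -0.1953, 0.034]
eef_rot: [-0.424, 0.425, -0.565, 0.566]
ft_force: [1.2, -1.1, -0.1]
gripper_width: 0.0855
```

```bash
python3 -c "
from h import *
goto(.610,-.195,.03);a=save('scene','s3.png');b=a[80:240,90:290];save('',  's3c.png',cv2.resize(b,None,fx=4,fy=4,interpolation=2));goto(.610,-.195,.03)
for c in('top','scene'):print([(np.round(d['xyz'],3).tolist(),round(d['p'],2)) for d in mark_of('sleeve',c)])
goto(.610,-.195,.03)"
```

```text
t 2.57 pos [ 0.6129 -0.1953  0.034 ] w 0.0855 F [ 1.18 -1.08 -0.1 ] -> delta [ 0.0005  0.004  -0.0029] spin -0.2 tilt -1.0
t 2.62 pos [ 0.6126 -0.1953  0.0336] w 0.0855 F [-0.64 -1.44 -0.22] -> delta [ 0.0004  0.0036 -0.0025] spin -0.2 tilt -1.0
[([0.609, -0.198, -0.001], 0.82), ([0.615, -0.106, 0.002], 0.65), ([0.525, -0.292, -0.004], 0.57)]
[([0.608, -0.198, -0.001], 0.55)]
t 2.72 pos [ 0.6121 -0.1953  0.033 ] w 0.0853 F [ 0.09  0.34 -0.58] -> delta [ 0.0003  0.003  -0.0021] spin -0.2 tilt -1.0
```

View pics/s3c.png

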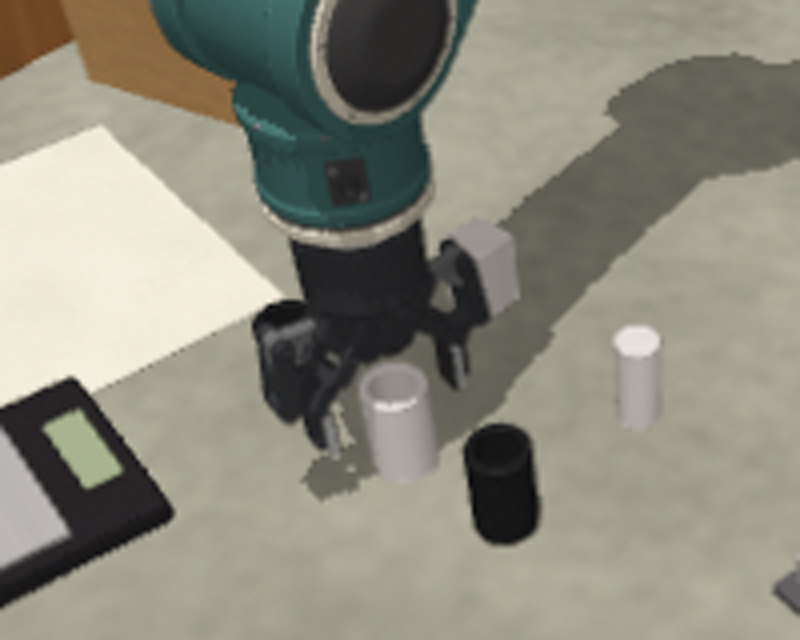

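Call:
{"name": "move_arm", "arguments": {"deltas": [[0, [0.002, 0.003, -0.003], 0], [0, [0.002, 0.003, -0.003], 0], [0, [0.002, 0.003, -0.003], 0], [0, [0.002, 0.003, -0.003], 0], [0, [0.002, 0.003, -0.003], 0]], "squeeze": 30}}

```text
clock: 3.13
position: [0.6087, -0.1964, 0.0301]
eef_rot: [-0.424, 0.425, -0.566, 0.566]
ft_force: [-1.2, 0.3, 3.0]
gripper_width: 0.044
```

Call:
{"name": "move_arm", "arguments": {"deltas": [[0, [0, 0, 0], 0], [0, [0, 0, 0], 0], [0, [0, 0, 0], 0], [0, [0, 0, 0], 0]]}}

```text
clock: 3.47
position: [0.6086, -0.1965, 0.0301]
eef_rot: [-0.424, 0.425, -0.566, 0.566]
ft_force: [-0.6, 0.2, 3.4]
gripper_width: 0.0441
```

```bash
python3 -c "
from h import *
goto(.610,-.195,.03)"
```

```text
t 3.47 pos [ 0.6086 -0.1965  0.0301] w 0.0441 F [-0.56  0.21  3.38] -> delta [-0.0018  0.0001  0.0009] spin -0.2 tilt -1.0
```

Width is 44.1 mm, so the sleeve is gripped. Lifting.

Call:
{"name": "move_arm", "arguments": {"deltas": [[0, [0, -0.02, 0], 0], [0, [0, -0.05, 0], 0], [0, [0, -0.08, 0], 0], [0, [0, -0.11, 0], 0], [0, [0, -0.11, 0], 0]]}}

```text
clock: 3.88
position: [0.6114, -0.1968, 0.1459]
eef_rot: [-0.425, 0.423, -0.563, 0.568]
ft_force: [1.0, -1.5, -1.5]
gripper_width: 0.0439
```

```bash
python3 -c "
from h import *
print(g2w(0,-.028));goto(*g2w(0,-.028),.14);a=save('scene','s4.png')"
```

```text
[0.52005867 0.19519142]
t 3.88 pos [ 0.6114 -0.1968  0.1459] w 0.0439 F [ 1.05 -1.46 -1.49] -> delta [-0.3508  0.004  -0.1974] spin -0.2 tilt -1.0
```

View pics/s4.png

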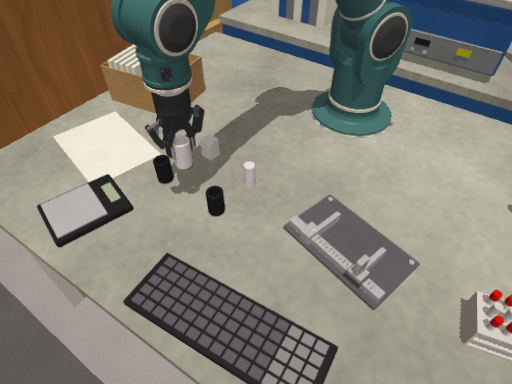

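Call:
{"name": "move_arm", "arguments": {"deltas": [[0, [-0.353, 0, -0.2], 0], [0, [-0.353, 0, -0.2], 0], [0, [-0.353, 0, -0.2], 0], [0, [-0.353, 0, -0.2], 0], [0, [-0.353, 0, -0.2], 0]]}}

```text
clock: 4.35
position: [0.5604, 0.0083, 0.14]
eef_rot: [-0.424, 0.424, -0.564, 0.567]
ft_force: [1.8, 0.6, -0.6]
gripper_width: 0.0439
```

```bash
python3 -c "
from h import *
goto(*g2w(0,-.024),.14)"
```

```text
t 4.35 pos [0.5604 0.0083 0.14  ] w 0.0439 F [ 1.82  0.63 -0.57] -> delta [-0.1721 -0.0006 -0.0911] spin -0.22 tilt -1.0
```

Call:
{"name": "move_arm", "arguments": {"deltas": [[0, [-0.172, 0, -0.091], 0], [0, [-0.172, 0, -0.091], 0], [0, [-0.172, 0, -0.091], 0], [0, [-0.172, 0, -0.091], 0], [0, [-0.172, 0, -0.091], 0]]}}

```text
clock: 4.77
position: [0.5193, 0.2025, 0.1385]
eef_rot: [-0.425, 0.425, -0.564, 0.566]
ft_force: [0.4, 0.1, -0.9]
gripper_width: 0.0439
```

```bash
python3 -c "
from h import *
goto(*g2w(0,-.024),.07)
gtool()"
```

```text
t 4.77 pos [0.5193 0.2025 0.1385] w 0.0439 F [ 0.43  0.1  -0.86] -> delta [0.0028 0.0686 0.0026] spin -0.07 tilt -1.0
gauge tcp -0.0027 -0.0211 0.1385 Fgy 0.22 w 0.0439 t 4.77
```

Call:
{"name": "move_arm", "arguments": {"deltas": [[0, [0.003, 0.03, 0.003], 0], [0, [0.003, 0.05, 0.003], 0], [0, [0.003, 0.07, 0.003], 0], [0, [0.003, 0.07, 0.003], 0]]}}

```text
clock: 5.1
position: [0.519, 0.1979, 0.0644]
eef_rot: [0.423, -0.427, 0.565, -0.565]
ft_force: [-0.7, -0.3, -2.4]
gripper_width: 0.0439
```

```bash
python3 -c "
from h import *
goto(*g2w(0,-.024),.0405)
gtool()
a=save('scene','s5.png')[120:310,250:450];save('','s5c.png',cv2.resize(a,None,fx=3,fy=3,interpolation=2))
a=save('top','t5.png')[120:270,60:250];save('','t5c.png',cv2.resize(a,None,fx=3,fy=3,interpolation=2))
goto(*g2w(0,-.024),.0405)"
```

```text
t 5.1 pos [0.519  0.1979 0.0644] w 0.0439 F [-0.73 -0.32 -2.42] -> delta [-0.0018  0.0239  0.0019] spin -0.03 tilt -1.0
gauge tcp -0.0018 -0.0257 0.0644 Fgy -0.51 w 0.0439 t 5.1
t 5.2 pos [0.5209 0.1986 0.068 ] w 0.044 F [-0.1  -0.19 -1.26] -> delta [-0.0005  0.0275  0.0001] spin -0.05 tilt -1.0
```

View pics/s5c.png

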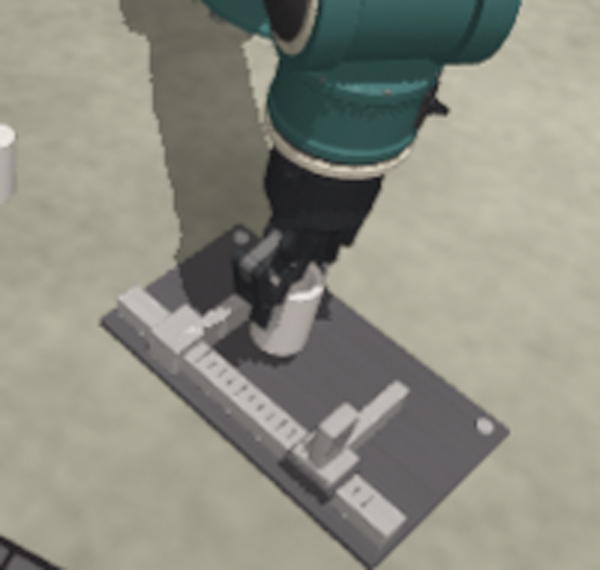

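View pics/t5c.png

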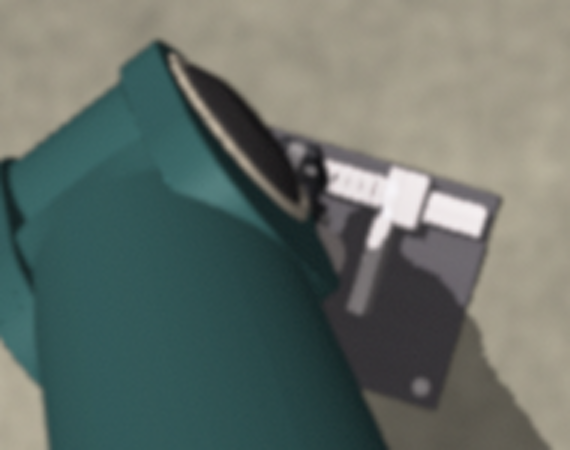

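```bash
python3 -c "
from h import *
s,_=tool();x,y,z=s['position']
im=cv2.resize(cv2.imread('pics/s5.png'),None,fx=6,fy=6,interpolation=2)
t=np.linspace(0,2*np.pi,60);b=z-.0301
for zz in(b,b+.07):
    q=proj('scene',np.c_[x+.022*np.cos(t),y+.022*np.sin(t),0*t+zz]);cv2.polylines(im,[((q+.5)*6).round().astype(int)],True,(0,0,255),1)
cv2.imwrite('pics/s5f.png',im[1100:1500,1850:2350])"
```

```text
(no output)
```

View pics/s5f.png

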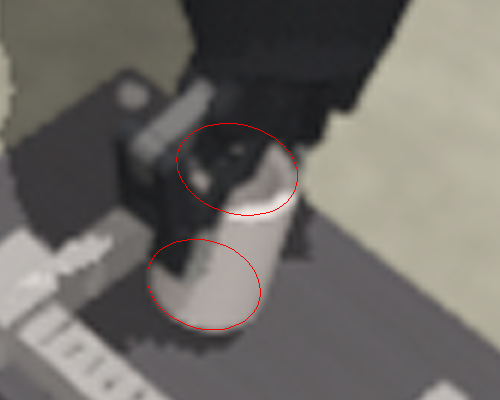

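The overlay shows the sleeve hanging upright in front of the fixed jaw, its underside still about 25 mm above the plate. Lowering.

Call:
{"name": "move_arm", "arguments": {"deltas": [[0, [0, 0.01, 0], 0], [0, [0, 0.018, 0], 0], [0, [0, 0.024, 0], 0], [0, [0, 0.025, 0], 0], [0, [0, 0.025, 0], 0]]}}

```text
clock: 5.62
position: [0.5206, 0.1985, 0.0427]
eef_rot: [-0.424, 0.426, -0.565, 0.565]
ft_force: [-0.3, -0.0, -1.4]
gripper_width: 0.0438
```

Call:
{"name": "move_arm", "arguments": {"deltas": [[0, [0, 0, 0], 0], [0, [0, 0, 0], 0]]}}

```text
clock: 5.78
position: [0.5209, 0.1986, 0.043]
eef_rot: [-0.424, 0.426, -0.565, 0.566]
ft_force: [-0.1, 0.2, -2.0]
gripper_width: 0.0437
```

```bash
python3 -c "
from h import *
goto(*g2w(0,-.024),.0405);gtool()"
```

```text
t 5.78 pos [0.5209 0.1986 0.043 ] w 0.0437 F [-0.11  0.2  -2.03] -> delta [-0.0005  0.0025  0.0002] spin -0.05 tilt -1.0
gauge tcp -0.0002 -0.0245 0.043 Fgy 0.16 w 0.0437 t 5.78
```

Call:
{"name": "move_arm", "arguments": {"deltas": [[0, [0, 0.0015, 0], 0], [0, [0, 0.0025, 0], 0], [0, [0, 0.003, 0], 0], [0, [0, 0.003, 0], 0]]}}

```text
clock: 6.12
position: [0.5209, 0.1986, 0.0401]
eef_rot: [-0.424, 0.426, -0.565, 0.566]
ft_force: [-0.3, -0.4, 0.1]
gripper_width: 0.0438
```

Call:
{"name": "move_arm", "arguments": {"deltas": [[0.3, [0, 0, 0], 0], [0.6, [0, 0, 0], 0], [0.9, [0, 0, 0], 0], [1, [0, 0, 0], 0], [1, [0, 0, 0], 0]]}}

```text
clock: 6.53
position: [0.5209, 0.1986, 0.0401]
eef_rot: [-0.424, 0.426, -0.565, 0.566]
ft_force: [-0.0, 0.6, -0.4]
gripper_width: 0.0842
```

```bash
python3 -c "
from h import *
goto(*g2w(0,-.024),.0405);gtool()
a=save('scene','s6.png')[120:310,250:450];save('','s6c.png',cv2.resize(a,None,fx=3,fy=3,interpolation=2))"
```

```text
t 6.53 pos [0.5209 0.1986 0.0401] w 0.0842 F [-0.    0.63 -0.4 ] -> delta [-0.0005 -0.0004  0.0001] spin -0.05 tilt -1.0
gauge tcp -0.0001 -0.0245 0.0401 Fgy 0.61 w 0.0842 t 6.53
```

View pics/s6c.png

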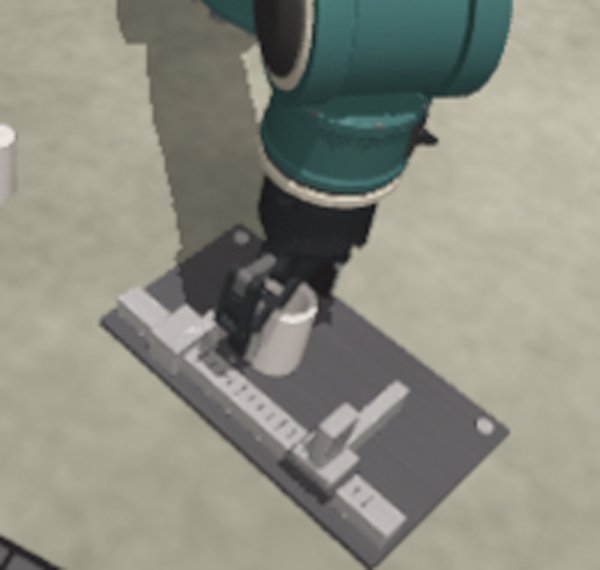

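Released, and the sleeve stands upright between the jaws. Lifting off straight up.

Call:
{"name": "move_arm", "arguments": {"deltas": [[1, [0, -0.02, 0], 0], [1, [0, -0.05, 0], 0], [1, [0, -0.08, 0], 0], [1, [0, -0.12, 0], 0], [1, [0, -0.12, 0], 0]]}}

```text
clock: 7.0
position: [0.5236, 0.2003, 0.1668]
eef_rot: [-0.427, 0.423, -0.564, 0.566]
ft_force: [1.2, -0.3, 0.8]
gripper_width: 0.0851
```

```bash
python3 -c "
from h import *
goto(*g2w(.06,.12),.16)
a=save('scene','s7.png')[120:310,250:450];save('','s7c.png',cv2.resize(a,None,fx=3,fy=3,interpolation=2))
print([(np.round(d['xyz'],3).tolist(),round(d['p'],2)) for d in mark_of('jaw','scene')],[(np.round(d['xyz'],3).tolist(),round(d['p'],2)) for d in mark_of('sleeve','scene')])"
```

```text
t 7.0 pos [0.5236 0.2003 0.1668] w 0.0851 F [ 1.21 -0.32  0.83] -> delta [-0.1421  0.0075  0.0579] spin -0.04 tilt -1.0
[([0.599, 0.271, -0.005], 0.77)] [([0.526, -0.292, -0.002], 0.9), ([0.522, 0.198, 0.012], 0.76), ([0.602, -0.293, 0.0], 0.73)]
```

View pics/s7c.png

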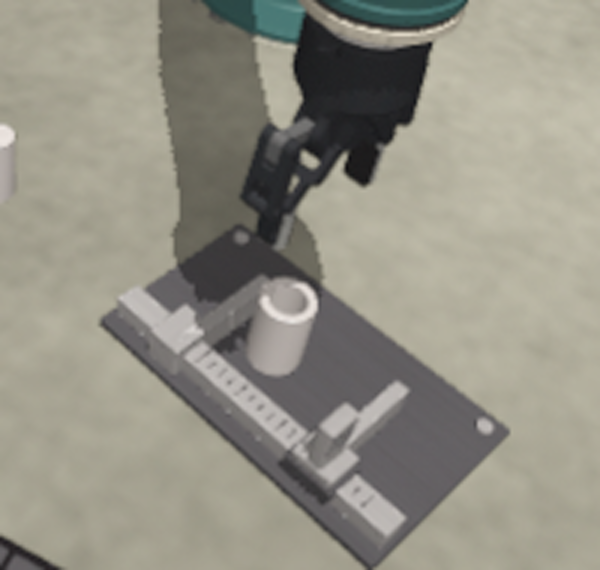

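Call:
{"name": "move_arm", "arguments": {"deltas": [[0, [-0.14, 0, 0.058], 0], [0, [-0.14, 0, 0.058], 0], [0, [-0.14, 0, 0.058], 0], [0, [-0.14, 0, 0.058], 0], [0, [-0.14, 0, 0.058], 0]]}}

```text
clock: 7.57
position: [0.6162, 0.3215, 0.1575]
eef_rot: [0.425, -0.427, 0.565, -0.564]
ft_force: [1.0, 0.4, 0.8]
gripper_width: 0.0254
```

```bash
python3 -c "
from h import *
goto(*g2w(.06,.115),.06);gtool()"
```

```text
t 7.57 pos [0.6162 0.3215 0.1575] w 0.0254 F [0.96 0.4  0.83] -> delta [0.0048 0.0975 0.0027] spin 0.11 tilt -1.0
gauge tcp 0.0575 0.1199 0.1575 Fgy 0.65 w 0.0254 t 7.57
```

Call:
{"name": "move_arm", "arguments": {"deltas": [[0, [0.003, 0.03, 0.003], 0], [0, [0.003, 0.06, 0.003], 0], [0, [0.003, 0.09, 0.003], 0], [0, [0.003, 0.097, 0.003], 0], [0, [0.003, 0.097, 0.003], 0]]}}

```text
clock: 7.98
position: [0.6163, 0.3167, 0.0575]
eef_rot: [0.423, -0.429, 0.565, -0.564]
ft_force: [-0.1, -0.3, 0.3]
gripper_width: -0.0002
```

```bash
python3 -c "
from h import *
goto(*g2w(.06,.1),.06);gtool()
a=save('scene','s8.png')[150:330,300:460];save('','s8c.png',cv2.resize(a,None,fx=3,fy=3,interpolation=2));gtool()"
```

```text
t 7.98 pos [0.6163 0.3167 0.0575] w -0.0002 F [-0.14 -0.27  0.33] -> delta [ 0.0154 -0.0024  0.0011] spin 0.12 tilt -1.0
gauge tcp 0.0589 0.1154 0.0575 Fgy -0.3 w -0.0002 t 7.98
gauge tcp 0.0598 0.1164 0.0599 Fgy 0.63 w 0.0002 t 8.03
```

View pics/s8c.png

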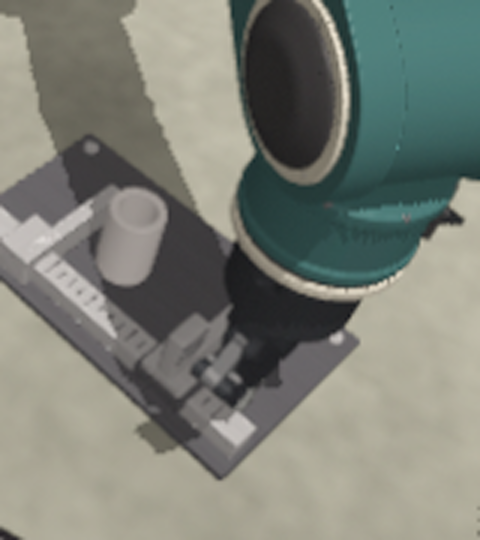

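Call:
{"name": "move_arm", "arguments": {"deltas": [[0, [0.008, 0, 0], 0], [0, [0.016, 0, 0], 0], [0, [0.023, 0, 0], 0], [0, [0.029, 0, 0], 0], [0, [0.035, 0, 0], 0]]}}

```text
clock: 8.45
position: [0.6083, 0.2832, 0.0611]
eef_rot: [0.425, -0.427, 0.565, -0.564]
ft_force: [2.1, 2.6, 0.9]
gripper_width: -0.0001
```

```bash
python3 -c "
from h import *
gtool()"
```

```text
gauge tcp 0.0604 0.081 0.0611 Fgy 3.1 w -0.0001 t 8.45
```

Contact with the tab, about 3 N. Pushing on.

Call:
{"name": "move_arm", "arguments": {"deltas": [[0, [0.008, 0, 0], 0], [0, [0.016, 0, 0], 0], [0, [0.024, 0, 0], 0], [0, [0.032, 0, 0], 0], [0, [0.04, 0, 0], 0]]}}

```text
clock: 8.87
position: [0.597, 0.244, 0.0612]
eef_rot: [0.425, -0.427, 0.565, -0.564]
ft_force: [1.1, 2.6, 1.7]
gripper_width: -0.0001
```

```bash
python3 -c "
from h import *
gtool()
a=save('scene','s9.png')[150:330,300:460];save('','s9c.png',cv2.resize(a,None,fx=3,fy=3,interpolation=2));gtool()"
```

```text
gauge tcp 0.0605 0.0402 0.0612 Fgy 2.8 w -0.0001 t 8.87
gauge tcp 0.0609 0.0384 0.061 Fgy 0.8 w 0.0001 t 8.92
```

View pics/s9c.png

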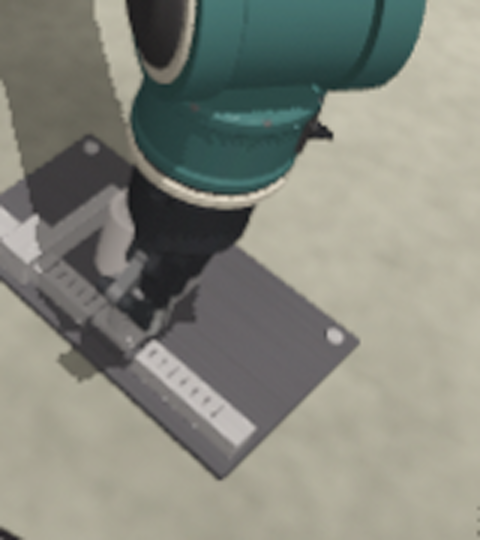

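Call:
{"name": "move_arm", "arguments": {"deltas": [[0, [0.004, 0, 0], 0], [0, [0.008, 0, 0], 0], [0, [0.011, 0, 0], 0], [0, [0.013, 0, 0], 0], [0, [0.015, 0, 0], 0]]}}

```text
clock: 9.33
position: [0.5927, 0.2277, 0.0611]
eef_rot: [0.424, -0.427, 0.565, -0.565]
ft_force: [0.8, 2.8, -0.3]
gripper_width: -0.0001
```

```bash
python3 -c "
from h import *
gtool()"
```

```text
gauge tcp 0.0609 0.0234 0.0611 Fgy 2.92 w -0.0001 t 9.33
```

Call:
{"name": "move_arm", "arguments": {"deltas": [[0, [0.001, 0, 0], 0], [0, [0.002, 0, 0], 0], [0, [0.003, 0, 0], 0], [0, [0.004, 0, 0], 0], [0, [0.005, 0, 0], 0]]}}

```text
clock: 9.75
position: [0.5913, 0.223, 0.061]
eef_rot: [0.424, -0.427, 0.565, -0.565]
ft_force: [2.1, 2.5, -0.4]
gripper_width: -0.0002
```

```bash
python3 -c "
from h import *
gtool()"
```

```text
gauge tcp 0.0608 0.0184 0.061 Fgy 3.0 w -0.0002 t 9.75
```

Call:
{"name": "move_arm", "arguments": {"deltas": [[0, [0.001, 0, 0], 0], [0, [0.002, 0, 0], 0], [0, [0.003, 0, 0], 0], [0, [0.004, 0, 0], 0], [0, [0.005, 0, 0], 0]]}}

```text
clock: 10.17
position: [0.5899, 0.2181, 0.0611]
eef_rot: [0.424, -0.427, 0.565, -0.565]
ft_force: [1.6, 2.2, 0.0]
gripper_width: -0.0002
```

```bash
python3 -c "
from h import *
gtool();a=save('scene','s10.png')[150:330,280:440];save('','s10c.png',cv2.resize(a,None,fx=3.5,fy=3.5,interpolation=2));gtool();save('top','t10.png');gtool()"
```

```text
gauge tcp 0.0608 0.0133 0.0611 Fgy 2.55 w -0.0002 t 10.17
gauge tcp 0.0608 0.0131 0.0611 Fgy 3.47 w 0.0002 t 10.22
gauge tcp 0.0608 0.0131 0.061 Fgy 2.36 w 0.0001 t 10.27
```

View pics/s10c.png

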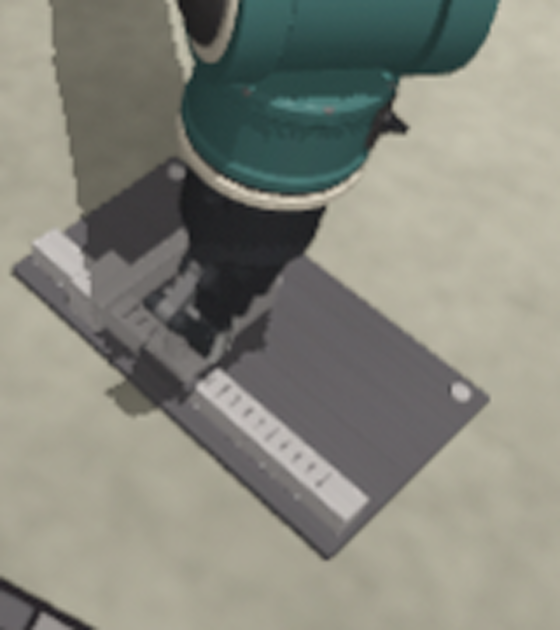

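View pics/t10.png

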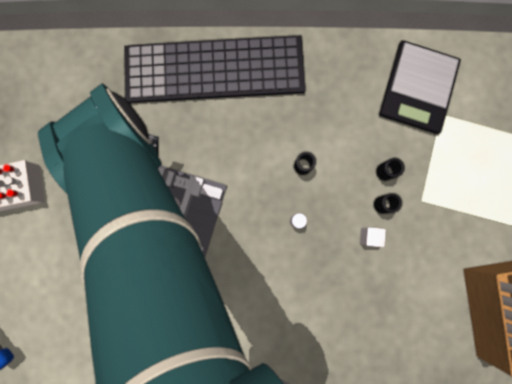

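Call:
{"name": "move_arm", "arguments": {"deltas": [[0, [0.001, 0, 0], 0], [0, [0.0015, 0, 0], 0], [0, [0.002, 0, 0], 0], [0, [0.0025, 0, 0], 0], [0, [0.003, 0, 0], 0]]}}

```text
clock: 10.68
position: [0.589, 0.215, 0.061]
eef_rot: [0.424, -0.427, 0.565, -0.565]
ft_force: [0.4, 1.9, -0.2]
gripper_width: 0.0
```

```bash
python3 -c "
from h import *
for i in range(3): gtool();snapshot('top')"
```

```text
gauge tcp 0.0608 0.0101 0.061 Fgy 1.93 w 0.0 t 10.68
gauge tcp 0.0608 0.01 0.061 Fgy 2.58 w -0.0002 t 10.73
gauge tcp 0.0608 0.0101 0.0611 Fgy 2.3 w -0.0001 t 10.78
```

Call:
{"name": "move_arm", "arguments": {"deltas": [[0, [0.0005, 0, 0], 0], [0, [0.001, 0, 0], 0], [0, [0.0015, 0, 0], 0], [0, [0.002, 0, 0], 0], [0, [0.002, 0, 0], 0]]}}

```text
clock: 11.25
position: [0.5884, 0.2129, 0.061]
eef_rot: [0.424, -0.427, 0.565, -0.565]
ft_force: [1.2, 2.6, -0.4]
gripper_width: -0.0
```

```bash
python3 -c "
from h import *
for i in range(4): gtool();snapshot('top')"
```

```text
gauge tcp 0.0608 0.0079 0.061 Fgy 2.88 w -0.0 t 11.25
gauge tcp 0.0608 0.0079 0.061 Fgy 1.75 w -0.0 t 11.3
gauge tcp 0.0608 0.008 0.061 Fgy 1.83 w 0.0002 t 11.35
gauge tcp 0.0608 0.008 0.061 Fgy 1.6 w -0.0 t 11.4
```

Call:
{"name": "move_arm", "arguments": {"deltas": [[0, [0.0005, 0, 0], 0], [0, [0.001, 0, 0], 0], [0, [0.0015, 0, 0], 0], [0, [0.002, 0, 0], 0], [0, [0.002, 0, 0], 0]]}}

```text
clock: 11.87
position: [0.588, 0.2111, 0.0611]
eef_rot: [0.424, -0.427, 0.565, -0.565]
ft_force: [2.4, 3.0, -0.0]
gripper_width: 0.0001
```

```bash
python3 -c "
from h import *
for i in range(4): gtool();snapshot('top')"
```

```text
gauge tcp 0.0609 0.0061 0.0611 Fgy 3.6 w 0.0001 t 11.87
gauge tcp 0.0609 0.0061 0.0611 Fgy 3.41 w 0.0001 t 11.92
gauge tcp 0.0608 0.0061 0.061 Fgy 4.41 w -0.0 t 11.97
gauge tcp 0.0608 0.0061 0.0611 Fgy 3.83 w 0.0003 t 12.02
```

Call:
{"name": "move_arm", "arguments": {"deltas": [[0, [0.0005, 0, 0], 0], [0, [0.001, 0, 0], 0], [0, [0.001, 0, 0], 0], [0, [0.001, 0, 0], 0]]}}

```text
clock: 12.4
position: [0.5878, 0.2103, 0.0611]
eef_rot: [0.424, -0.427, 0.565, -0.565]
ft_force: [2.8, 4.4, -2.7]
gripper_width: 0.0002
```

```bash
python3 -c "
from h import *
for i in range(4): gtool();snapshot('top')"
```

```text
gauge tcp 0.0609 0.0052 0.0611 Fgy 5.03 w 0.0002 t 12.4
gauge tcp 0.0609 0.0052 0.0611 Fgy 4.74 w 0.0002 t 12.45
gauge tcp 0.0609 0.0052 0.0611 Fgy 5.54 w -0.0001 t 12.5
gauge tcp 0.0609 0.0052 0.0611 Fgy 4.77 w 0.0003 t 12.55
```

The force rose to about 5 N, at about 1.3 N per mm. That means roughly 3 N on the sleeve and about 3° of cock. Backing off and lifting clear to look.

Call:
{"name": "move_arm", "arguments": {"deltas": [[0, [-0.005, 0, 0], 0], [0, [-0.015, 0, 0], 0], [0, [-0.03, 0, 0], 0], [0, [-0.04, 0, 0], 0], [0, [-0.04, 0, 0], 0]]}}

```text
clock: 13.02
position: [0.5988, 0.2523, 0.061]
eef_rot: [0.425, -0.427, 0.565, -0.564]
ft_force: [-1.0, 0.8, -0.3]
gripper_width: 0.0
```

Call:
{"name": "move_arm", "arguments": {"deltas": [[0, [0, -0.04, 0], 0], [0, [0, -0.08, 0], 0], [0, [-0.04, -0.12, 0], 0], [0, [-0.08, -0.14, 0], 0], [0, [-0.12, -0.14, 0], 0]]}}

```text
clock: 13.43
position: [0.6301, 0.3551, 0.2037]
eef_rot: [-0.426, 0.425, -0.565, 0.565]
ft_force: [1.2, 0.1, -0.2]
gripper_width: 0.0001
```

Call:
{"name": "move_arm", "arguments": {"deltas": [[0, [-0.04, 0, 0], 0], [0, [-0.08, 0, 0], 0], [0, [-0.12, 0, 0], 0], [0, [-0.15, 0, 0], 0], [0, [-0.15, 0, 0], 0]]}}

```text
clock: 13.85
position: [0.669, 0.5057, 0.2012]
eef_rot: [0.427, -0.427, 0.564, -0.563]
ft_force: [-1.3, -0.2, -1.4]
gripper_width: -0.0
```

```bash
python3 -c "
from h import *
gtool();a=save('scene','s11.png')[170:310,270:430];save('','s11c.png',cv2.resize(a,None,fx=4,fy=4,interpolation=2));
a=save('top','t11.png')[130:270,80:240];save('','t11c.png',cv2.resize(a,None,fx=4,fy=4,interpolation=2))
for n in('sleeve','jaw'):
  for c in('scene','top'):
    print(n,c,[( (np.array([(d['xyz'][:2]-G)@GX,(d['xyz'][:2]-G)@GY])).round(3).tolist(),round(d['p'],2)) for d in mark_of(n,c)])"
```

```text
gauge tcp 0.0573 0.3116 0.2012 Fgy -0.54 w -0.0 t 13.85
sleeve scene [([0.211, -0.474], 0.75), ([0.14, -0.494], 0.75), ([0.169, -0.293], 0.64), ([0.001, -0.037], 0.57)]
sleeve top [([0.001, -0.039], 0.87), ([0.137, -0.494], 0.63), ([0.217, -0.477], 0.55), ([0.175, -0.291], 0.54)]
jaw scene [([0.055, -0.014], 0.84)]
jaw top [([0.059, -0.013], 0.72)]
```

View pics/s11c.png

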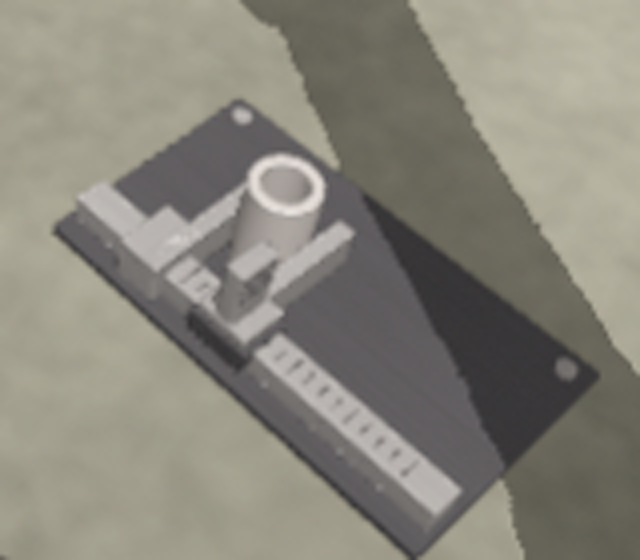

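View pics/t11c.png

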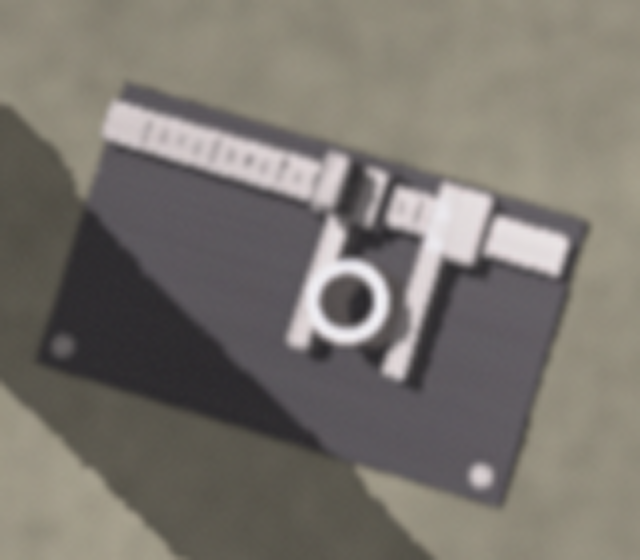

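Both views show the sleeve upright between the jaws, touching both. The moving jaw is within about 2° of parallel to the fixed one, and the arm is clear. Handing in.

```bash
python3 -c "
from h import *
print(close_job())"
```

```text
the job is handed in; nothing more can be done
None
```

The sleeve is standing upright on the gauge's base plate with both jaws closed on it, and the job was handed in at about 14 s of the 48 s allowed. No verdict came back.

**What I did:**
- I picked the bright hollow ring as the sleeve. The black tubes, the rod and the block were left alone.
- I gripped it (44 mm measured), stood it on the plate about 14 mm short of the fixed jaw, let go and lifted clear.
- I then pushed the moving jaw's tab with shut fingers until the force rose from about 2 N of sliding friction to about 5 N. That is roughly 3 N on the sleeve, held well over 0.2 s, before I backed the arm away.

**Last checks:**
- **Sleeve:** both cameras agree within about 2 mm, at gauge x ≈ 0.001 m and y ≈ -0.037 to -0.039 m. It stands upright.
- **Moving jaw:** the cameras read its y as about -0.013 to -0.014 m. That is 3 to 4 mm past the expected -0.010 m, about as close as the networks can locate things (4 mm).
- **Squareness:** the jaw is about 2° off the fixed jaw in the top picture, and about 3° judged from the push force. I did not measure it more exactly than that.

No check failed.

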